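Fetch the cup from behind the glaze jars

TASK

Clear all three glaze jars from round the little terracotta cup, standing them together on the grey kiln shelf; only then fetch the cup and stand it on the banding wheel, wholly on the dark disc in the middle. After that put the jars back, each standing wholly on the mat of its own colour. Keep the jars and the cup upright, set things down rather than dropping them, and leave the pale vase alone.

Things in the scene. Friction and masses are not known exactly. Their poses are not given: they have to be found in the camera images.
- jar_red: glaze jar: upright white cylinder 60 mm in diameter and 130 mm high with a red screw lid (top 30 mm) and a red band round it, straight-sided (60 mm across at every height), closed, about 0.25 to 0.45 kg. Origin: centre of its underside, z up its axis. It starts upright on the red mat, close to the middle.
- jar_yellow: glaze jar: upright white cylinder 60 mm in diameter and 130 mm high with a yellow screw lid (top 30 mm) and a yellow band round it, straight-sided (60 mm across at every height), closed, about 0.25 to 0.45 kg. Origin: centre of its underside, z up its axis. It starts upright on the yellow mat, close to the middle.
- jar_blue: glaze jar: upright white cylinder 60 mm in diameter and 130 mm high with a blue screw lid (top 30 mm) and a blue band round it, straight-sided (60 mm across at every height), closed, about 0.25 to 0.45 kg. Origin: centre of its underside, z up its axis. It starts upright on the blue mat, close to the middle.
- cup: small open unglazed terracotta-coloured cup, no handle, 62 mm in diameter at the rim, 60 mm high, slightly narrower at the foot, wall 4 mm, about 0.13 kg. Origin: centre of its underside, z up its axis. It starts upright on the drying board, with a jar to the left, to the right and in front of it (90 to 95 mm between centres), so there is no room for a gripper until they are gone.
- mat_red: thin round red mat, 84 mm in diameter, 3 mm thick, fixed on a pale plaster drying board 230 x 280 mm and 20 mm thick. Origin: centre of its underside (the board's upper face); a jar standing on it has its underside 3 mm above this. The three mats change places from start to start and are not moved by the work.
- mat_yellow: thin round yellow mat, 84 mm in diameter, 3 mm thick, fixed on a pale plaster drying board 230 x 280 mm and 20 mm thick. Origin: centre of its underside (the board's upper face); a jar standing on it has its underside 3 mm above this. The three mats change places from start to start and are not moved by the work.
- mat_blue: thin round blue mat, 84 mm in diameter, 3 mm thick, fixed on a pale plaster drying board 230 x 280 mm and 20 mm thick. Origin: centre of its underside (the board's upper face); a jar standing on it has its underside 3 mm above this. The three mats change places from start to start and are not moved by the work.
- slab: kiln shelf used as the side area: fixed flat grey slab 300 mm (its x) x 140 mm (its y) x 15 mm thick, lying on the table to one side of the drying board. Origin: centre of its underside; its upper face is 15 mm above. It has room for the three jars in a row along its x with 95 mm between centres.
- wheel: banding wheel (decorating turntable): round aluminium head 170 mm in diameter on a foot, locked, its flat top 60 mm above the table, with a dark steel-coloured disc 80 mm in diameter marked in the middle. It stands on the other side of the drying board from the slab. Origin: on its axis, at table height; the top is 60 mm above.
- vase: dry unfired pale vase, 150 mm high, 100 mm across at the foot, standing on the table beyond the work; fragile, to be left alone. Origin: centre of its underside.

How it is judged (in metres and radians):
On the way, in this order (a step that is already met when the one before it is completed fails the run):
1. all three jars stand released on the kiln shelf while the cup is still in its place (x of jar_red in the frame of slab between -0.138 and 0.138 m and y of jar_red in the frame of slab between -0.06 and 0.06 m and z of jar_red in the frame of slab between 0.011 and 0.019 m and angle between each of jar_red, jar_yellow, jar_blue's own z axis and vertical below 0.08 rad and linear speed of each of jar_red, jar_yellow, jar_blue below 0.02 m/s and contact force between the fingers and jar_red below 0.1 N and x of jar_yellow in the frame of slab between -0.138 and 0.138 m and y of jar_yellow in the frame of slab between -0.06 and 0.06 m and z of jar_yellow in the frame of slab between 0.011 and 0.019 m and contact force between the fingers and jar_yellow below 0.1 N and x of jar_blue in the frame of slab between -0.138 and 0.138 m and y of jar_blue in the frame of slab between -0.06 and 0.06 m and z of jar_blue in the frame of slab between 0.011 and 0.019 m and contact force between the fingers and jar_blue below 0.1 N and distance of cup from where it was at the start of the episode below 0.02 m), for 0.2 s.
2. the cup stands released on the dark disc of the banding wheel, the jars still on the kiln shelf (horizontal distance between cup and wheel below 0.015 m and z of cup in the frame of wheel between 0.056 and 0.064 m and angle between each of cup, jar_red, jar_yellow, jar_blue's own z axis and vertical below 0.08 rad and linear speed of each of cup, jar_red, jar_yellow, jar_blue below 0.02 m/s and contact force between the fingers and cup below 0.1 N and x of jar_red in the frame of slab between -0.138 and 0.138 m and y of jar_red in the frame of slab between -0.06 and 0.06 m and z of jar_red in the frame of slab between 0.011 and 0.019 m and contact force between the fingers and jar_red below 0.1 N and x of jar_yellow in the frame of slab between -0.138 and 0.138 m and y of jar_yellow in the frame of slab between -0.06 and 0.06 m and z of jar_yellow in the frame of slab between 0.011 and 0.019 m and contact force between the fingers and jar_yellow below 0.1 N and x of jar_blue in the frame of slab between -0.138 and 0.138 m and y of jar_blue in the frame of slab between -0.06 and 0.06 m and z of jar_blue in the frame of slab between 0.011 and 0.019 m and contact force between the fingers and jar_blue below 0.1 N), for 0.2 s.
At the end, for the whole second after the job is handed in: Each jar stands upright (within 0.08 rad), at rest and released on the mat of its own colour, centre within 14 mm of the mat's centre; the cup stands upright, at rest and released on the banding wheel, within 15 mm of its centre (horizontal distance between jar_red and mat_red below 0.014 m and z of jar_red in the frame of mat_red between -0.001 and 0.007 m and angle between each of jar_red, jar_yellow, jar_blue, cup's own z axis and vertical below 0.08 rad and linear speed of each of jar_red, jar_yellow, jar_blue, cup below 0.02 m/s and contact force between the fingers and jar_red below 0.1 N and horizontal distance between jar_yellow and mat_yellow below 0.014 m and z of jar_yellow in the frame of mat_yellow between -0.001 and 0.007 m and contact force between the fingers and jar_yellow below 0.1 N and horizontal distance between jar_blue and mat_blue below 0.014 m and z of jar_blue in the frame of mat_blue between -0.001 and 0.007 m and contact force between the fingers and jar_blue below 0.1 N and horizontal distance between cup and wheel below 0.015 m and z of cup in the frame of wheel between 0.056 and 0.064 m and contact force between the fingers and cup below 0.1 N); the robot touches nothing.
It fails at once if a jar or the cup is tipped by more than 0.5 rad (angle between any of jar_red, jar_yellow, jar_blue, cup's own z axis and vertical above 0.5 rad).
It fails at once if a jar or the cup is dropped: it falls faster than 0.6 m/s (from some 18 mm) with no finger touching it ((linear speed of jar_red above 0.6 m/s and contact force between the fingers and jar_red below 0.05 N) or (linear speed of jar_yellow above 0.6 m/s and contact force between the fingers and jar_yellow below 0.05 N) or (linear speed of jar_blue above 0.6 m/s and contact force between the fingers and jar_blue below 0.05 N) or (linear speed of cup above 0.6 m/s and contact force between the fingers and cup below 0.05 N)).
It fails at once if the vase is disturbed (moved by more than 15 mm) (distance of vase from where it was at the start of the episode above 0.015 m).
It also fails if it takes over 144 s, if anything falls off the work surface, if the arm or the gripper's body presses on something with over 40 N, if the wrist force passes 120 N, or if a joint passes its speed limit or range.

ROBOT

A 7-joint arm with a two-finger parallel gripper is mounted at the origin on the work surface. World frame = base frame: x ahead of the robot, y to its left, z up, the work surface at z = 0. Lengths are in mm, angles in rad, forces in N, time in s.
With the tool pointing down it reaches from about 425 to 1025 mm from the base axis. Payload 3.6 kg.
Tool frame: the origin (TCP) lies at the very end of the fingers, on their centre line; the grasp point (between the pads) lies 19 mm behind it; z points along the fingers, y is the direction in which the jaws open and shut (so a half turn about z gives the same grasp; the last joint's range is limited). The gripper opens to 85 mm and grips with 20 to 120 N. Pads are 22 mm wide; open, the fingers measure 114 mm over their backs; the gripper's body (76 mm by 85 mm) begins 54 mm behind the grasp point. The pads swing forward as they close: fully open they stand 13 mm farther back than shut.
Start: joints at [1.111, 0.591, 0.048, 1.609, -0.033, 0.943, -0.034], TCP at [260.009, -676.776, 231.302] pointing down, gripper open.
Joint ranges: [-2.69, 2.69], [-0.47, 2.24], [-1.27, 1.36], [0.19, 2.51], [-1.53, 4.68], [0.08, 2.07], [-3.09, 3.09]. Speed limits (rad/s): [2.57, 2.57, 3.14, 3.14, 3.14, 3.14, 3.14].

INTERFACE

Orientations are given as [roll, pitch, yaw] about the fixed x, y, z axes, in that order (R = Rz(yaw) Ry(pitch) Rx(roll)).
In Python, from plant import manip, cams gives the robot as it stands. The module is installed in compiled form; this text tells all that it offers.
- The arm moves only by the tool drive_tool, never from a script. Its argument "motion" is a list of rows, each a list of 5 numbers: the shift along the tool's x, y, z in m, then the turn about the tool's z in rad, then the finger opening in m, from 0 to 0.0854. In form: [[x, y, z, twist, fingers], ...]. A call has 1 to 20 rows; each row is the pose to reach, as a shift and turn from the pose commanded when the call began, along the tool's axes at that moment; what a row does not reach only later rows make up. A row lasts 1/12 s, in which the tool goes at most 41.7 mm and 7.16 degrees, less where a joint would pass 70% of its speed; a pose out of reach is approached as far as the arm can. A call with a gripper value outside its range is refused whole. The fingers move at their own pace and stop on an object; "newtons" is the grip in N (left out, the last holds). Time passes only in rows, so rows that repeat a pose let the fingers close. It gives the time, the measured TCP pose, the force and the opening at its end, in the units of the state.
- manip.state(): the state, without advancing time (a new reading comes with each control period).
- cams.capture(name): name is "scene" or "top" or "wrist"; returns a dict with "img" (400x640x3 uint8, red, green, blue), "mtx" (3x3 intrinsics, pixels), "D" ([k1, k2, p1, p2, k3] as OpenCV has them; the pictures are not rectified), "view" (4x4, takes a point from world to camera coordinates). Camera axes: x right, y up, looking along -z (the intrinsics and any distortion apply to the point x, -y, -z); pixel columns grow to the right and rows downward; lengths in mm; the calibration is good to about 2 mm. A picture is of the moment at which its call begins. There is no depth.
- manip.hand_in(): hands the job in, once; it reports no verdict.
The state is a dict: "time_s": time; "q": joint angles; "joint_velocities": joint speeds; "joint_torque": joint torques, N m; "eef_pos": TCP position; "orientation": TCP orientation; "ft_force": force on the tool from outside, world axes, zero at the start; "wrist_torque": the same for the moment, N m; "finger_gap": opening from 0.0 (shut) to 1.0 (fully open).
Only numpy, scipy, OpenCV 4.12 (cv2) and the standard library are available. Lean on these libraries where they do the work, as an engineer would, in place of code of your own. Each camera call takes 0.05 s, during which the arm holds its last target. There are 200 camera calls.

## Working session

There is one attempt and no reset: what is moved stays moved. The work goes in short steps, Python scripts to look and compute and a tool call to move; the robot and the scene stay as the last step left them, time stands still between calls to the robot, and variables do not carry over. Pictures are saved under pics/ and viewed, about 12 in all and at most 16, crops included, and the job is handed in when it is done.

Besides the shell and the picture viewer there is one more tool, called after "Emit:" by a JSON object that holds its "method" and its "body". drive_tool: Moves the arm, as the interface text tells. Its arguments: {"type":"object","properties":{"motion":{"type":"array"},"newtons":{"type":"number"}},"required":["motion"]}

```bash
mkdir -p pics; cat > h.py <<'E'
import cv2,numpy as np
from plant import manip,cams
def cap(n,save=None):
    c=cams.capture(n)
    if save: cv2.imwrite('pics/'+save,c['img'][:,:,::-1])
    return c
def ray(c,u,v):
    p=cv2.undistortPoints(np.array([[[u,v]]],float),np.array(c['mtx'],float),np.array(c['D'],float))[0,0]
    V=np.array(c['view'],float);R=V[:3,:3];t=V[:3,3]
    return -R.T@t, R.T@np.array([p[0],-p[1],-1.])
def at(c,u,v,z):
    o,d=ray(c,u,v);return o+d*(z-o[2])/d[2]
def proj(c,P):
    V=np.array(c['view'],float);q=V[:3,:3]@np.array(P,float)+V[:3,3];q=q*[1,-1,-1]
    return cv2.projectPoints(q[None],np.zeros(3),np.zeros(3),np.array(c['mtx'],float),np.array(c['D'],float))[0][0,0]
E
python3 - <<'E'
from h import *
for n in('top','scene'):
    c=cap(n,n+'1.png');o,_=ray(c,320,200);print(n,o.round(),c['D'])
s=manip.state();print(s)
E
```

```text
top [ 359.   -4. 1127.] [-0.05499409  0.          0.          0.          0.        ]
scene [1306.   89.  722.] [-0.04583227  0.          0.          0.          0.        ]
{'time_s': 0.1, 'q': array([ 1.1104936 ,  0.59200453,  0.04829257,  1.60970229, -0.03333306,
        0.94271655, -0.03370623]), 'joint_velocities': array([ 0.00210331, -0.00268845,  0.00027052, -0.00174488,  0.00147189,
        0.00032345,  0.00072575]), 'joint_torque': array([ 5.09168924e-03, -5.49993289e+01,  1.55330814e+00, -1.98823392e+01,
        9.73459304e-03,  3.79750942e-03,  9.00348681e-06]), 'eef_pos': array([ 259.76194657, -676.05931345,  230.26832119]), 'orientation': array([-3.13956829e+00,  7.93210031e-05,  3.66866943e-01]), 'ft_force': array([ 0.4090808 , -0.0756698 ,  0.06863343]), 'wrist_torque': array([ 0.00030422, -0.02613752, -0.02300288]), 'finger_gap': 1.0008131528723148}
```

View pics/top1.png

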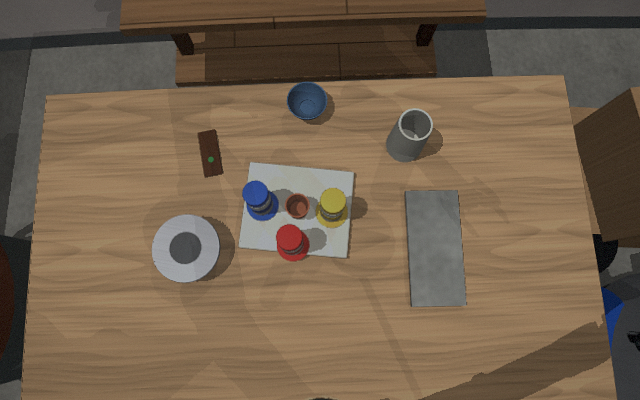

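View pics/scene1.png

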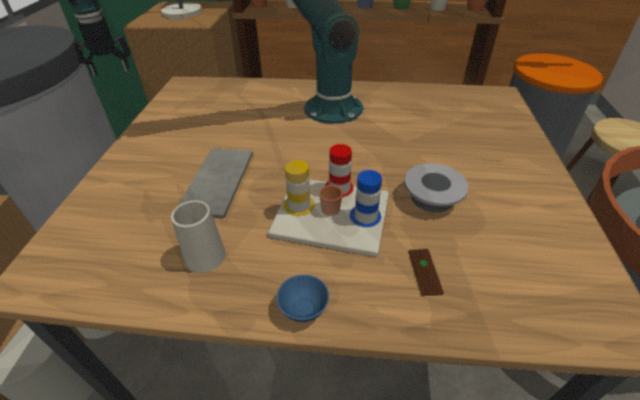

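```bash
python3 - <<'E'
from h import *
im=cv2.imread('pics/top1.png')
cv2.imwrite('pics/topz.png',cv2.resize(im[150:270,230:370],None,fx=5,fy=5,interpolation=cv2.INTER_CUBIC))
c=cap('top')
hsv=cv2.cvtColor(im,cv2.COLOR_BGR2HSV)
print('disc/wheel/slab')
g=cv2.cvtColor(im,cv2.COLOR_BGR2GRAY)
S=hsv[...,1]
m=((S<60)).astype(np.uint8)
for nm,(x0,x1,y0,y1) in dict(slab=(398,472,180,315),wheel=(145,228,208,290)).items():
    mm=np.zeros_like(m);mm[y0:y1,x0:x1]=m[y0:y1,x0:x1]
    k=max(cv2.findContours(mm,0,2)[0],key=cv2.contourArea)
    if nm=='slab':
        r=cv2.minAreaRect(k);P=np.array([at(c,*p,15) for p in cv2.boxPoints(r)]);print(P.round(),P.mean(0).round(1),[np.linalg.norm(P[i]-P[i-1]).round() for i in range(4)])
    else:
        P=np.array([at(c,*p[0],60)[:2] for p in cv2.convexHull(k)],np.float32);print(cv2.minEnclosingCircle(P),cv2.fitEllipse(P))
d=((g<110)&(S<80)).astype(np.uint8);mm=np.zeros_like(m);mm[225:272,162:208]=d[225:272,162:208]
k=max(cv2.findContours(mm,0,2)[0],key=cv2.contourArea)
P=np.array([at(c,*p[0],60)[:2] for p in k],np.float32);print('disc',cv2.fitEllipse(P))
for p in [(255,186),(333,199),(289,233)]: print(at(c,*p,153).round())
print('cup rim',at(c,297,205,80).round(),'vase top',at(c,415,125,150).round(),'board',[at(c,*p,20).round() for p in [(250,164),(354,172),(347,257),(239,247)]])
E
```

```text
disc/wheel/slab
[[ 617. -246.   15.]
 [ 620. -394.   15.]
 [ 317. -378.   15.]
 [ 317. -238.   15.]] [ 467.9 -314.2   15. ] [np.float64(301.0), np.float64(148.0), np.float64(303.0), np.float64(140.0)]
((487.8291015625, 313.9093933105469), 85.7713623046875) ((487.8636779785156, 314.0386657714844), (169.4167938232422, 171.14833068847656), 161.28585815429688)
disc ((488.0802917480469, 315.2278747558594), (76.40393829345703, 77.66822052001953), 9.542377471923828)
[612. 127. 153.]
[574. -51. 153.]
[500.  52. 153.]
cup rim [579.  35.  80.] vase top [ 748. -257.  150.] board [array([708., 158.,  20.]), array([ 674., -117.,   20.]), array([451., -85.,  20.]), array([488., 188.,  20.])]
```

View pics/topz.png

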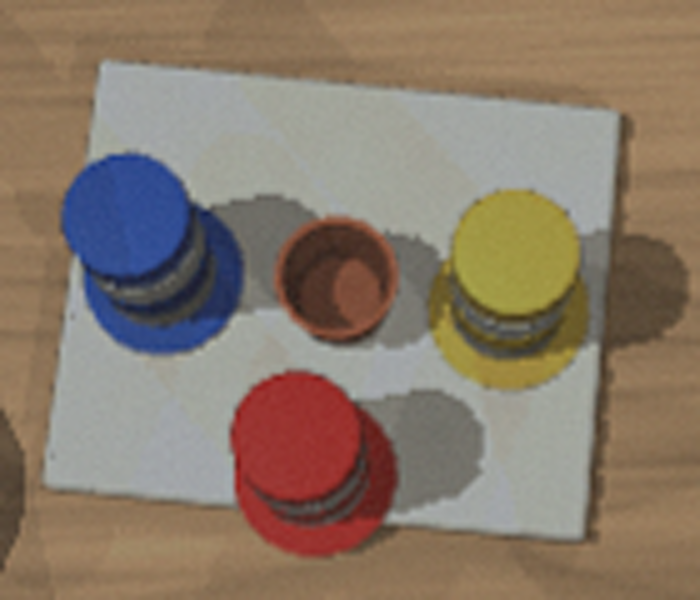

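```bash
python3 - <<'E'
from h import *
c=cap('top');s=cap('scene')
f=lambda x,y:(230+x/5-.4,150+y/5-.4)
for n,p,z in [('bluetop',(125,215),153),('yeltop',(516,253),153),('redtop',(297,437),153),('cuprim',(336,279),80),('mblue',(163,273),23),('myel',(509,310),23),('mred',(316,475),23)]:
    P=at(c,*f(*p),z);print(n,P.round(1),'scene px',proj(s,P).round(1))
im=s['img'];cv2.imwrite('pics/scz.png',cv2.resize(im[130:260,260:400,::-1],None,fx=5,fy=5,interpolation=cv2.INTER_CUBIC))
E
```

```text
bluetop [596.7 128.5 153. ] scene px [369.1 176.3]
yeltop [571.  -50.4 153. ] scene px [296.1 165.8]
redtop [490.6  52.4 153. ] scene px [339.8 149. ]
cuprim [577.7  35.2  80. ] scene px [330.3 191.8]
mblue [596.6 126.8  23. ] scene px [364.7 215. ]
myel [569.3 -51.4  23. ] scene px [298.5 203.8]
mred [488.3  50.9  23. ] scene px [338.3 186.5]
```

View pics/scz.png

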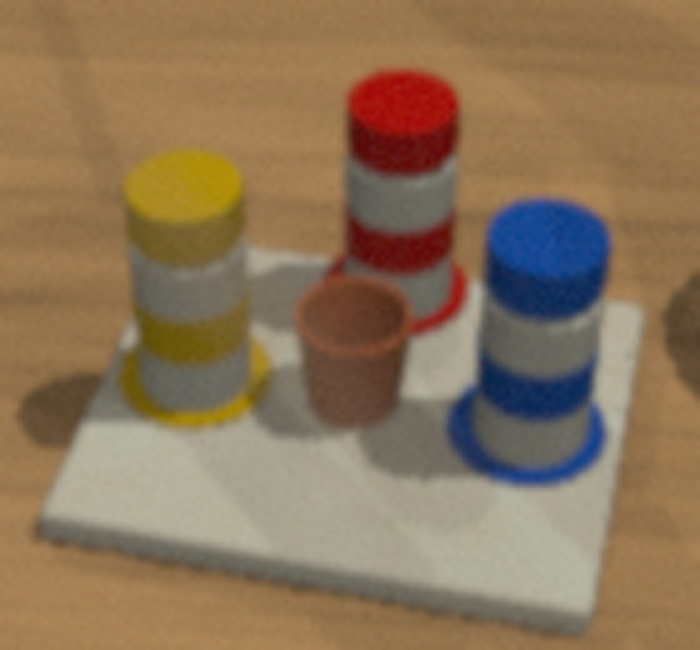

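Emit:
{"method": "drive_tool", "body": {"motion": [[0.03, -0.028, -0.029, 0.05, 0.0854], [0.06, -0.055, -0.029, 0.1, 0.0854], [0.09, -0.083, -0.029, 0.2, 0.0854], [0.12, -0.11, -0.029, 0.3, 0.0854], [0.15, -0.138, -0.029, 0.367, 0.0854], [0.515, -0.472, -0.029, 0.367, 0.0854], [0.515, -0.472, -0.029, 0.367, 0.0854], [0.515, -0.472, -0.029, 0.367, 0.0854], [0.515, -0.472, -0.029, 0.367, 0.0854], [0.515, -0.472, -0.029, 0.367, 0.0854], [0.515, -0.472, -0.029, 0.367, 0.0854], [0.515, -0.472, -0.029, 0.367, 0.0854], [0.515, -0.472, -0.029, 0.367, 0.0854], [0.515, -0.472, -0.029, 0.367, 0.0854], [0.515, -0.472, -0.029, 0.367, 0.0854], [0.515, -0.472, -0.029, 0.367, 0.0854], [0.515, -0.472, -0.029, 0.367, 0.0854], [0.515, -0.472, -0.029, 0.367, 0.0854], [0.515, -0.472, -0.029, 0.367, 0.0854], [0.515, -0.472, -0.029, 0.367, 0.0854]], "newtons": 30}}

```text
time_s: 1.92
eef_pos: [571.1, -52.0, 260.1]
orientation: [3.141, 0.001, 0.0]
ft_force: [0.2, 0.1, 0.4]
finger_gap: 1.003
```

```bash
python3 - <<'E'
from h import *
c=cap('wrist','w1.png');s=manip.state();print(s['eef_pos'],s['orientation'],s['time_s'],ray(c,1,1)[0])
print('yel lid expected px',proj(c,[571,-50.4,153]),'tcp',proj(c,s['eef_pos']))
E
```

```text
[570.71709348 -53.08278007 260.10706961] [ 3.14054955e+00  9.83762940e-04 -2.06631336e-03] 1.9667 [638.40630511 -52.03342169 402.09640143]
yel lid expected px [319.24384099 194.09109885] tcp [323.62779301 255.24904591]
```

View pics/w1.png

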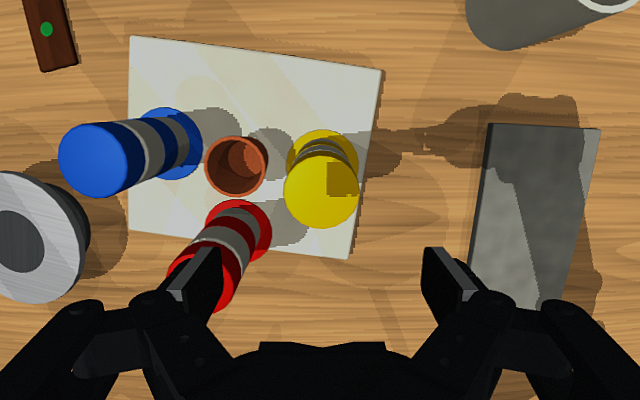

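Emit:
{"method": "drive_tool", "body": {"motion": [[0, 0, 0.03, 0, 0.0854], [0, 0, 0.07, 0, 0.0854], [0, 0, 0.11, 0, 0.0854], [0, 0, 0.14, 0, 0.0854], [0, 0, 0.163, 0, 0.0854], [0, 0, 0.163, 0, 0.0854], [0, 0, 0.163, 0, 0.07], [0, 0, 0.163, 0, 0.062], [0, 0, 0.163, 0, 0.05], [0, 0, 0.163, 0, 0.04], [0, 0, 0.163, 0, 0.04], [0, 0, 0.163, 0, 0.04], [0, 0, 0.163, 0, 0.04], [0, 0, 0.163, 0, 0.04], [0, 0, 0.163, 0, 0.04], [0, 0, 0.163, 0, 0.04]], "newtons": 40}}

```text
time_s: 3.3
eef_pos: [572.9, -52.0, 99.1]
orientation: [3.141, -0.003, -0.0]
ft_force: [-0.8, -1.4, 7.2]
finger_gap: 0.693
```

Emit:
{"method": "drive_tool", "body": {"motion": [[0, 0, -0.01, 0, 0.04], [0, 0, -0.03, 0, 0.04], [0, 0, -0.06, 0, 0.04], [0, 0.01, -0.09, 0, 0.04], [0, 0.03, -0.1, 0, 0.04], [0, 0.06, -0.1, 0, 0.04], [-0.002, 0.09, -0.1, 0, 0.04], [-0.004, 0.12, -0.1, 0, 0.04], [-0.006, 0.15, -0.1, 0, 0.04], [-0.008, 0.18, -0.1, 0, 0.04], [-0.008, 0.21, -0.1, 0, 0.04], [-0.008, 0.235, -0.1, 0, 0.04], [-0.008, 0.252, -0.09, 0, 0.04], [-0.008, 0.26, -0.07, 0, 0.04], [-0.008, 0.262, -0.05, 0, 0.04], [-0.008, 0.262, -0.03, 0, 0.04], [-0.008, 0.262, -0.015, 0, 0.04], [-0.008, 0.262, -0.01, 0, 0.04], [-0.008, 0.262, -0.01, 0, 0.04]]}}

```text
time_s: 4.88
eef_pos: [562.0, -312.5, 105.9]
orientation: [-3.14, 0.004, 0.0]
ft_force: [0.1, 0.4, -2.2]
finger_gap: 0.696
```

Emit:
{"method": "drive_tool", "body": {"motion": [[0, 0, 0.006, 0, 0.04], [0, 0, 0.012, 0, 0.04], [0, 0, 0.015, 0, 0.04], [0, 0, 0.017, 0, 0.04], [0, 0, 0.018, 0, 0.04], [0, 0, 0.018, 0, 0.04]]}}

```text
time_s: 5.38
eef_pos: [563.8, -313.4, 91.2]
orientation: [-3.142, -0.0, -0.0]
ft_force: [-1.7, 1.5, 6.4]
finger_gap: 0.696
```

Emit:
{"method": "drive_tool", "body": {"motion": [[0, 0, 0, 0, 0.062], [0, 0, 0, 0, 0.07], [0, 0, 0, 0, 0.0854], [0, 0, 0, 0, 0.0854], [0, 0, 0, 0, 0.0854], [0, 0, -0.03, 0, 0.0854], [0, 0, -0.07, 0, 0.0854], [0, 0, -0.11, 0, 0.0854], [-0.005, -0.02, -0.14, 0, 0.0854], [-0.012, -0.06, -0.15, 0, 0.0854], [-0.02, -0.1, -0.15, 0, 0.0854], [-0.028, -0.14, -0.15, 0, 0.0854], [-0.036, -0.18, -0.15, 0, 0.0854], [-0.044, -0.22, -0.15, 0, 0.0854], [-0.052, -0.26, -0.15, 0, 0.0854], [-0.06, -0.3, -0.15, 0, 0.0854], [-0.068, -0.335, -0.15, 0, 0.0854], [-0.072, -0.36, -0.15, 0, 0.0854], [-0.072, -0.366, -0.15, 0, 0.0854], [-0.072, -0.366, -0.15, 0, 0.0854]]}}

```text
time_s: 7.05
eef_pos: [491.4, 55.0, 239.4]
orientation: [-3.141, -0.0, 0.005]
ft_force: [1.0, -0.7, 0.7]
finger_gap: 1.001
```

```bash
python3 - <<'E'
from h import *
c=cap('wrist','w2.png');s=manip.state();print(s['eef_pos'],s['orientation'],s['time_s'])
t=cap('top','t2.png')
print('expected px',proj(c,[490.6,52.4,153]),proj(c,[569.3,-51.4,23]),proj(c,[577.7,35.2,80]))
print('slab yel jar top px',proj(t,[563,-314,145]))
E
```

```text
[491.69172547  52.72676201 239.37297637] [ 3.14123122e+00 -4.04486640e-04  1.48014798e-03] 7.1
expected px [325.01644569 202.85842045] [424.69801491  94.61810559] [345.06842885  81.35713757]
slab yel jar top px [446.03049427 199.4959528 ]
```

View pics/w2.png

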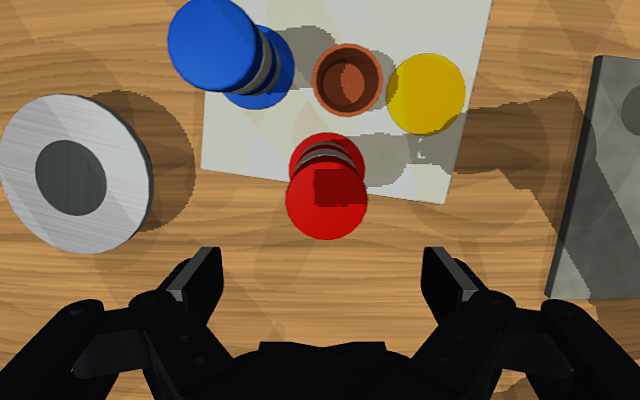

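Emit:
{"method": "drive_tool", "body": {"motion": [[0, 0, 0.03, 0, 0.0854], [0, 0, 0.07, 0, 0.0854], [0, 0, 0.11, 0, 0.0854], [0, 0, 0.135, 0, 0.0854], [0, 0, 0.142, 0, 0.0854], [0, 0, 0.142, 0, 0.0854], [0, 0, 0.142, 0, 0.07], [0, 0, 0.142, 0, 0.062], [0, 0, 0.142, 0, 0.05], [0, 0, 0.142, 0, 0.04], [0, 0, 0.142, 0, 0.04], [0, 0, 0.142, 0, 0.04], [0, 0, 0.142, 0, 0.04], [0, 0, 0.142, 0, 0.04], [0, 0, 0.142, 0, 0.04]]}}

```text
time_s: 8.4
eef_pos: [493.1, 52.4, 99.1]
orientation: [-3.141, -0.004, -0.001]
ft_force: [-0.3, -0.6, 7.2]
finger_gap: 0.699
```

Emit:
{"method": "drive_tool", "body": {"motion": [[0, 0, -0.01, 0, 0.04], [0, 0, -0.03, 0, 0.04], [0, 0, -0.06, 0, 0.04], [-0.003, 0.01, -0.09, 0, 0.04], [-0.01, 0.03, -0.1, 0, 0.04], [-0.02, 0.06, -0.1, 0, 0.04], [-0.03, 0.09, -0.1, 0, 0.04], [-0.04, 0.12, -0.1, 0, 0.04], [-0.05, 0.155, -0.1, 0, 0.04], [-0.062, 0.19, -0.1, 0, 0.04], [-0.074, 0.225, -0.1, 0, 0.04], [-0.085, 0.26, -0.1, 0, 0.04], [-0.095, 0.295, -0.1, 0, 0.04], [-0.105, 0.325, -0.1, 0, 0.04], [-0.113, 0.347, -0.09, 0, 0.04], [-0.117, 0.358, -0.07, 0, 0.04], [-0.117, 0.36, -0.04, 0, 0.04], [-0.117, 0.36, -0.02, 0, 0.04], [-0.117, 0.36, -0.01, 0, 0.04], [-0.117, 0.36, -0.01, 0, 0.04]]}}

```text
time_s: 10.07
eef_pos: [372.8, -306.0, 105.8]
orientation: [-3.138, 0.004, 0.0]
ft_force: [0.0, -0.5, -3.7]
finger_gap: 0.69
```

Emit:
{"method": "drive_tool", "body": {"motion": [[0, 0, 0.006, 0, 0.04], [0, 0, 0.012, 0, 0.04], [0, 0, 0.015, 0, 0.04], [0, 0, 0.017, 0, 0.04], [0, 0, 0.018, 0, 0.04], [0, 0, 0.018, 0, 0.04], [0, 0, 0.018, 0, 0.062], [0, 0, 0.018, 0, 0.07], [0, 0, 0.018, 0, 0.0854], [0, 0, 0.018, 0, 0.0854], [0, 0, 0.018, 0, 0.0854], [0, 0, -0.01, 0, 0.0854], [0, 0, -0.05, 0, 0.0854], [0, 0, -0.09, 0, 0.0854], [0, 0, -0.132, 0, 0.0854], [0, 0, -0.132, 0, 0.0854]]}}

```text
time_s: 11.4
eef_pos: [378.4, -310.5, 246.4]
orientation: [3.133, -0.012, -0.001]
ft_force: [1.2, -0.1, 1.3]
finger_gap: 0.997
```

Emit:
{"method": "drive_tool", "body": {"motion": [[0.013, -0.025, 0, 0, 0.0854], [0.03, -0.06, 0, 0, 0.0854], [0.048, -0.095, 0, 0, 0.0854], [0.066, -0.13, 0, 0, 0.0854], [0.084, -0.165, 0, 0, 0.0854], [0.102, -0.2, 0, 0, 0.0854], [0.12, -0.235, 0, 0, 0.0854], [0.138, -0.27, 0, 0, 0.0854], [0.156, -0.305, 0, 0, 0.0854], [0.174, -0.34, 0, 0, 0.0854], [0.192, -0.375, 0, 0, 0.0854], [0.208, -0.405, 0, 0, 0.0854], [0.22, -0.428, 0, 0, 0.0854], [0.224, -0.436, 0, 0, 0.0854], [0.224, -0.436, 0, 0, 0.0854], [0.224, -0.436, 0, 0, 0.0854]]}}

```text
time_s: 12.73
eef_pos: [597.7, 127.4, 238.7]
orientation: [3.14, 0.002, -0.0]
ft_force: [-0.6, -1.1, 0.0]
finger_gap: 0.996
```

```bash
python3 - <<'E'
from h import *
c=cap('wrist','w3.png');t=cap('top','t3.png');s=manip.state();print(s['eef_pos'],s['orientation'],s['time_s'])
print('expected px',proj(c,[596.7,128,153]))
m=cv2.inRange(cv2.cvtColor(c['img'],cv2.COLOR_RGB2HSV),(105,120,60),(130,255,255))
n,l,st,ce=cv2.connectedComponentsWithStats(m);print([(st[i],ce[i].round()) for i in range(1,n) if st[i][4]>300])
cv2.imwrite('pics/m3.png',np.hstack([c['img'][:,:,::-1][:250,180:460],t['img'][:,:,::-1][150:400,230:500]]))
E
```

```text
[597.54955237 125.58722388 238.89384104] [ 3.13956547e+00  1.60761725e-03 -3.27337736e-03] 12.8333
expected px [320.1898168  203.21955628]
[(array([ 281,  132,   81,  109, 6369], dtype=int32), array([322., 191.]))]
```

View pics/m3.png

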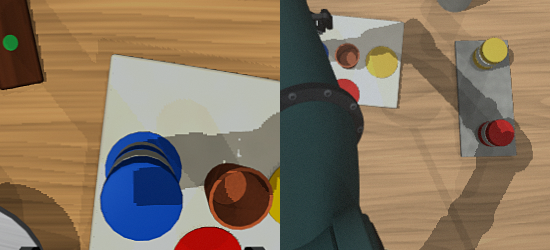

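Emit:
{"method": "drive_tool", "body": {"motion": [[0, 0, 0.03, 0, 0.0854], [0, 0, 0.07, 0, 0.0854], [0, 0, 0.11, 0, 0.0854], [0, 0, 0.135, 0, 0.0854], [0, 0, 0.142, 0, 0.0854], [0, 0, 0.142, 0, 0.0854], [0, 0, 0.142, 0, 0.07], [0, 0, 0.142, 0, 0.062], [0, 0, 0.142, 0, 0.05], [0, 0, 0.142, 0, 0.04], [0, 0, 0.142, 0, 0.04], [0, 0, 0.142, 0, 0.04], [0, 0, 0.142, 0, 0.04], [0, 0, 0.142, 0, 0.04], [0, 0, 0.142, 0, 0.04], [0, 0, 0.13, 0, 0.04], [0, 0, 0.1, 0, 0.04], [0, 0, 0.06, 0, 0.04], [0, 0, 0.02, 0, 0.04], [0, 0, -0.008, 0, 0.04]]}}

```text
time_s: 14.5
eef_pos: [598.8, 129.1, 251.3]
orientation: [-3.14, -0.003, 0.0]
ft_force: [1.4, 0.4, -3.4]
finger_gap: 0.694
```

Emit:
{"method": "drive_tool", "body": {"motion": [[-0.003, 0.01, 0, 0, 0.04], [-0.01, 0.034, 0, 0, 0.04], [-0.02, 0.068, 0, 0, 0.04], [-0.03, 0.102, 0, 0, 0.04], [-0.04, 0.136, 0, 0, 0.04], [-0.05, 0.17, 0, 0, 0.04], [-0.06, 0.204, 0, 0, 0.04], [-0.07, 0.238, 0, 0, 0.04], [-0.08, 0.272, 0, 0, 0.04], [-0.09, 0.306, 0, 0, 0.04], [-0.1, 0.34, 0, 0, 0.04], [-0.11, 0.374, 0, 0, 0.04], [-0.119, 0.405, 0, 0, 0.04], [-0.126, 0.428, 0, 0, 0.04], [-0.129, 0.439, 0, 0, 0.04], [-0.129, 0.439, 0, 0, 0.04], [-0.129, 0.439, 0, 0, 0.04]]}}

```text
time_s: 15.92
eef_pos: [468.7, -309.6, 246.7]
orientation: [-3.14, 0.001, -0.001]
ft_force: [-0.3, 0.2, -3.6]
finger_gap: 0.694
```

Emit:
{"method": "drive_tool", "body": {"motion": [[0, 0, 0.02, 0, 0.04], [0, 0, 0.055, 0, 0.04], [0, 0, 0.09, 0, 0.04], [0, 0, 0.12, 0, 0.04], [0, 0, 0.14, 0, 0.04], [0, 0, 0.15, 0, 0.04], [0, 0, 0.154, 0, 0.04], [0, 0, 0.157, 0, 0.04], [0, 0, 0.158, 0, 0.04], [0, 0, 0.158, 0, 0.04], [0, 0, 0.158, 0, 0.062], [0, 0, 0.158, 0, 0.07], [0, 0, 0.158, 0, 0.0854], [0, 0, 0.158, 0, 0.0854], [0, 0, 0.158, 0, 0.0854], [0, 0, 0.13, 0, 0.0854], [0, 0, 0.09, 0, 0.0854], [0, 0, 0.05, 0, 0.0854], [0, 0, 0.01, 0, 0.0854], [0, 0, 0, 0, 0.0854]]}}

```text
time_s: 17.58
eef_pos: [472.8, -312.7, 253.8]
orientation: [3.136, -0.01, -0.001]
ft_force: [0.1, -0.6, 0.2]
finger_gap: 0.999
```

```bash
python3 - <<'E'
from h import *
t=cap('top','t4.png');s=manip.state();print(s['eef_pos'],s['orientation'],s['time_s'])
w=cap('wrist','w4.png')
cv2.imwrite('pics/m4.png',np.vstack([np.hstack([cv2.resize(t['img'][150:270,230:370],None,fx=2.2,fy=2.2),cv2.resize(t['img'][180:320,390:480],None,fx=264/140,fy=264/140)]),cv2.resize(w['img'],(478,299))])[:,:,::-1])
for p in [(563,-314),(468,-311),(373,-308)]: print(proj(t,[*p,145]).round())
E
```

```text
[ 472.69079671 -312.62465443  253.29489507] [ 3.13576141e+00 -1.00494181e-02 -7.79226324e-04] 17.6333
[446. 199.]
[449. 240.]
[452. 282.]
```

View pics/m4.png

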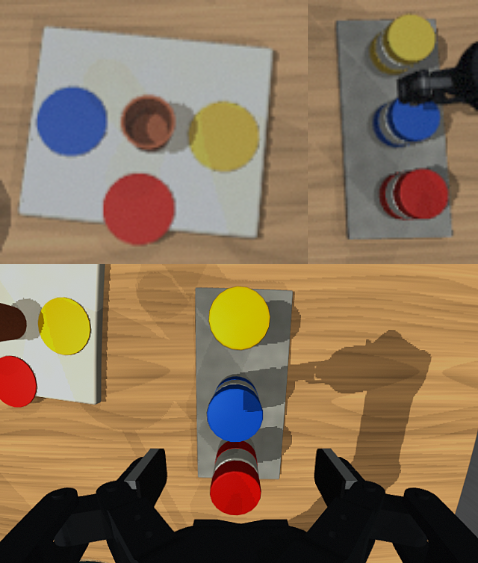

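```bash
python3 - <<'E'
from h import *
t=cap('top');hsv=cv2.cvtColor(t['img'],cv2.COLOR_RGB2HSV)
def seg(lo,hi,z,x0=232,x1=358,y0=160,y1=265):
    m=cv2.inRange(hsv,lo,hi);mm=np.zeros_like(m);mm[y0:y1,x0:x1]=m[y0:y1,x0:x1]
    k=max(cv2.findContours(mm,0,1)[0],key=cv2.contourArea)
    P=np.array([at(t,*p[0],z)[:2] for p in cv2.convexHull(k)],np.float32);return np.round(cv2.minEnclosingCircle(P)[0],1),np.round(cv2.fitEllipse(P)[:2],1).tolist()
print('red',seg((172,120,60),(180,255,255),23),seg((0,150,90),(3,255,255),23))
print('yel',seg((20,100,60),(32,255,255),23,x0=312))
print('blue',seg((105,90,50),(130,255,255),23))
print('cup',seg((3,90,30),(14,255,255),80,275,315,185,230))
E
```

```text
Traceback (most recent call last):
ValueError: max() iterable argument is empty
```

```bash
python3 - <<'E'
from h import *
t=cap('top');hsv=cv2.cvtColor(t['img'],cv2.COLOR_RGB2HSV)
def seg(m,z,x0=232,x1=358,y0=160,y1=265):
    mm=np.zeros(m.shape,np.uint8);mm[y0:y1,x0:x1]=m[y0:y1,x0:x1]
    k=max(cv2.findContours(mm,0,1)[0],key=cv2.contourArea)
    P=np.array([at(t,*p[0],z)[:2] for p in cv2.convexHull(k)],np.float32);return np.round(cv2.minEnclosingCircle(P)[0],1),np.round(cv2.fitEllipse(P)[:2],1).tolist()
H,S,V=[hsv[...,i].astype(int) for i in range(3)]
print('red',seg(((H<6)|(H>170))&(S>120),23,y0=226))
print('yel',seg((H>18)&(H<34)&(S>100),23,x0=316,x1=350))
print('blue',seg((H>100)&(H<130)&(S>90),23))
print('cup',seg((H<16)&(S>80),80,275,313,185,223))
E
```

```text
red (array([488.5,  51.4]), [[488.6, 51.4], [80.6, 82.0]])
yel (array([569.8, -51.2]), [[569.8, -51.1], [81.0, 82.0]])
blue (array([595.7, 126.8]), [[595.4, 126.9], [80.6, 82.2]])
cup (array([578.3,  34.4]), [[578.6, 34.7], [59.3, 61.6]])
```

Emit:
{"method": "drive_tool", "body": {"motion": [[0.01, -0.03, 0, 0, 0.0854], [0.02, -0.065, 0, 0, 0.0854], [0.032, -0.1, 0, 0, 0.0854], [0.043, -0.135, 0, 0, 0.0854], [0.054, -0.17, 0, 0, 0.0854], [0.065, -0.205, 0, 0, 0.0854], [0.076, -0.24, 0, 0, 0.0854], [0.087, -0.275, 0, 0, 0.0854], [0.098, -0.31, 0, 0, 0.0854], [0.107, -0.335, 0, 0, 0.0854], [0.1105, -0.3455, 0, 0, 0.0854], [0.1105, -0.3455, 0.03, 0, 0.0854], [0.1105, -0.3455, 0.065, 0, 0.0854], [0.1105, -0.3455, 0.09, 0, 0.0854], [0.1105, -0.3455, 0.1, 0, 0.0854], [0.1105, -0.3455, 0.1, 0, 0.0854], [0.1105, -0.3455, 0.1, 0, 0.0854]]}}

```text
time_s: 19.2
eef_pos: [579.4, 34.2, 146.5]
orientation: [3.141, 0.002, -0.001]
ft_force: [-0.2, 0.6, 0.2]
finger_gap: 0.996
```

```bash
python3 - <<'E'
from h import *
c=cap('wrist','w5.png');s=manip.state();print(s['eef_pos'],s['orientation'],s['time_s'])
print(proj(c,[578.5,34.5,80]))
E
```

```text
[580.4804024   34.46452607 147.69838091] [ 3.14141372e+00 -5.49806491e-04 -1.01389395e-03] 19.25
[320.75203743 211.51744987]
```

View pics/w5.png

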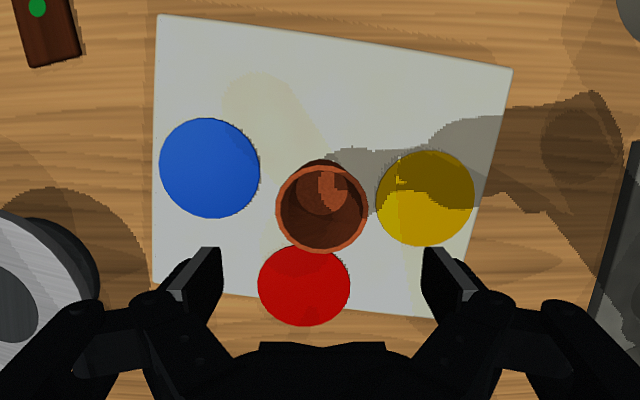

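Rim centred at about (321, 208) against the expected (321, 211), which is about 2 mm. Descending to grip the cup.

Emit:
{"method": "drive_tool", "body": {"motion": [[0, 0, 0.03, 0, 0.0854], [0, 0, 0.06, 0, 0.0854], [0, 0, 0.085, 0, 0.0854], [0, 0, 0.1, 0, 0.0854], [0, 0, 0.105, 0, 0.0854], [0, 0, 0.105, 0, 0.0854], [0, 0, 0.105, 0, 0.075], [0, 0, 0.105, 0, 0.068], [0, 0, 0.105, 0, 0.063], [0, 0, 0.105, 0, 0.058], [0, 0, 0.105, 0, 0.045], [0, 0, 0.105, 0, 0.045], [0, 0, 0.105, 0, 0.045], [0, 0, 0.105, 0, 0.045]], "newtons": 20}}

```text
time_s: 20.42
eef_pos: [581.4, 34.7, 44.2]
orientation: [3.141, -0.003, -0.001]
ft_force: [-0.4, -1.4, 6.2]
finger_gap: 0.719
```

Emit:
{"method": "drive_tool", "body": {"motion": [[0, 0, -0.004, 0, 0.045], [0, 0, -0.01, 0, 0.045], [0, 0, -0.02, 0, 0.045], [0, 0, -0.03, 0, 0.045], [0, 0, -0.04, 0, 0.045], [0, 0, -0.04, 0, 0.045]], "newtons": 25}}

```text
time_s: 20.92
eef_pos: [581.6, 35.3, 84.9]
orientation: [-3.141, -0.004, -0.0]
ft_force: [0.7, -0.1, -1.2]
finger_gap: 0.713
```

```bash
python3 - <<'E'
from h import *
s=cap('scene','s6.png');w=cap('wrist');st=manip.state();print(st['eef_pos'],st['finger_gap'])
cv2.imwrite('pics/m6.png',np.hstack([cv2.resize(s['img'][130:250,270:400],None,fx=3,fy=3),cv2.resize(w['img'][100:300,200:440],(400,360))])[:,:,::-1])
E
```

```text
[580.48524919  35.09514394  83.15680879] 0.715085489772144
```

View pics/m6.png

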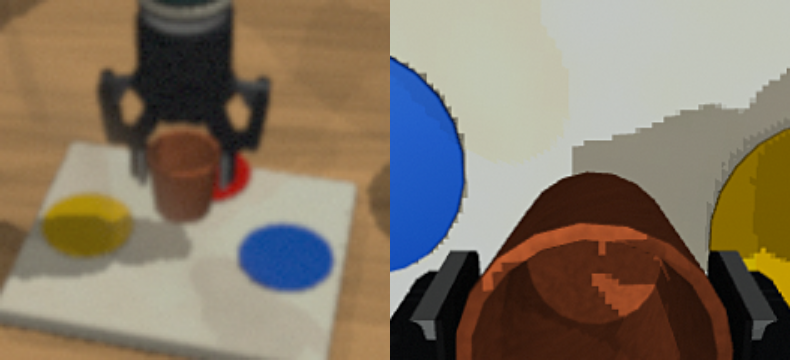

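Emit:
{"method": "drive_tool", "body": {"motion": [[0, 0, -0.02, 0, 0.045], [0, -0.005, -0.045, 0, 0.045], [-0.006, -0.02, -0.05, 0, 0.045], [-0.015, -0.045, -0.05, 0, 0.045], [-0.024, -0.075, -0.05, 0, 0.045], [-0.034, -0.105, -0.05, 0, 0.045], [-0.044, -0.135, -0.05, 0, 0.045], [-0.054, -0.165, -0.05, 0, 0.045], [-0.064, -0.195, -0.05, 0, 0.045], [-0.073, -0.225, -0.05, 0, 0.045], [-0.082, -0.255, -0.05, 0, 0.045], [-0.088, -0.273, -0.05, 0, 0.045], [-0.0905, -0.28, -0.045, 0, 0.045], [-0.0905, -0.28, -0.03, 0, 0.045], [-0.0905, -0.28, -0.015, 0, 0.045], [-0.0905, -0.28, -0.006, 0, 0.045], [-0.0905, -0.28, -0.006, 0, 0.045], [-0.0905, -0.28, -0.006, 0, 0.045]]}}

```text
time_s: 22.52
eef_pos: [489.4, 313.5, 87.5]
orientation: [3.14, 0.002, -0.002]
ft_force: [-0.2, -0.3, -1.2]
finger_gap: 0.714
```

```bash
python3 - <<'E'
from h import *
w=cap('wrist','w7.png');st=manip.state();print(st['eef_pos'],st['finger_gap'],st['orientation'],st['ft_force'])
print('disc centre px',proj(w,[488,314.7,60]),'cup foot',proj(w,[488,314.7,66]),'rim',proj(w,[488,314.7,126]))
E
```

```text
[489.92178005 314.15766457  88.20824939] 0.7130256724636921 [ 3.14098215e+00  1.51489432e-04 -1.46827148e-03] [-0.43016907  0.17056151 -1.27927914]
disc centre px [319.00520667 234.91007541] cup foot [318.93930475 239.23977844] rim [317.94104329 305.2736219 ]
```

View pics/w7.png

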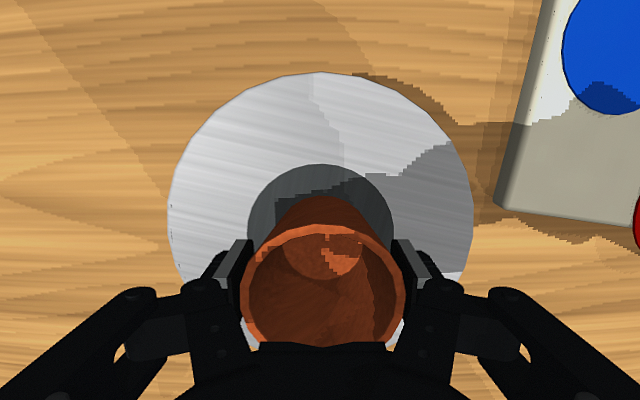

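Emit:
{"method": "drive_tool", "body": {"motion": [[0, 0, 0.002, 0, 0.045], [0, 0, 0.004, 0, 0.045], [0, 0, 0.005, 0, 0.045], [0, 0, 0.006, 0, 0.045], [0, 0, 0.006, 0, 0.045]]}}

```text
time_s: 22.98
eef_pos: [490.2, 315.1, 84.3]
orientation: [-3.141, -0.001, -0.001]
ft_force: [-1.3, -0.3, 10.1]
finger_gap: 0.712
```

Emit:
{"method": "drive_tool", "body": {"motion": [[0, 0, 0, 0, 0.063], [0, 0, 0, 0, 0.07], [0, 0, 0, 0, 0.0854], [0, 0, 0, 0, 0.0854], [0, 0, 0, 0, 0.0854], [0, 0, -0.02, 0, 0.0854], [0, 0, -0.05, 0, 0.0854], [0, 0, -0.09, 0, 0.0854], [0, 0, -0.13, 0, 0.0854], [0, 0, -0.165, 0, 0.0854], [0, 0, -0.165, 0, 0.0854], [0, 0, -0.165, 0, 0.0854], [0, 0, -0.165, 0, 0.0854]], "newtons": 40}}

```text
time_s: 24.07
eef_pos: [489.0, 314.7, 246.8]
orientation: [3.141, 0.001, -0.0]
ft_force: [0.6, -0.7, -0.8]
finger_gap: 1.002
```

```bash
python3 - <<'E'
from h import *
w=cap('wrist','w8.png');st=manip.state();print(st['eef_pos'],st['finger_gap'],st['orientation'],st['ft_force'])
print('disc px',proj(w,[488,314.7,60]),'rim',proj(w,[488,314.7,120]))
E
```

```text
[488.57553628 314.33420897 245.95328949] 1.0031276858858753 [ 3.13993763e+00  2.23881278e-03 -1.31021554e-04] [ 0.24864798 -0.28663847 -1.01529669]
disc px [321.26729771 174.15688397] rim [321.2265684 188.9667532]
```

View pics/w8.png

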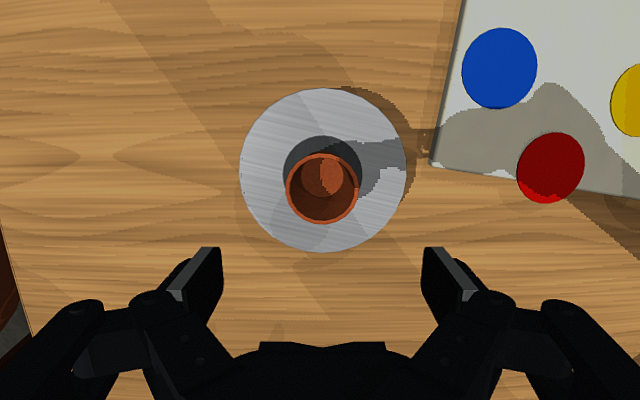

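Emit:
{"method": "drive_tool", "body": {"motion": [[0, 0.02, 0, 0, 0.0854], [-0.002, 0.055, 0, 0, 0.0854], [-0.003, 0.09, 0, 0, 0.0854], [-0.004, 0.13, 0, 0, 0.0854], [-0.005, 0.17, 0, 0, 0.0854], [-0.007, 0.21, 0, 0, 0.0854], [-0.008, 0.25, 0, 0, 0.0854], [-0.01, 0.29, 0, 0, 0.0854], [-0.011, 0.33, 0, 0, 0.0854], [-0.012, 0.37, 0, 0, 0.0854], [-0.013, 0.41, 0, 0, 0.0854], [-0.015, 0.45, 0, 0, 0.0854], [-0.016, 0.49, 0, 0, 0.0854], [-0.017, 0.53, 0, 0, 0.0854], [-0.018, 0.565, 0, 0, 0.0854], [-0.019, 0.6, 0, 0, 0.0854], [-0.02, 0.62, 0, 0, 0.0854], [-0.02, 0.6255, 0, 0, 0.0854], [-0.02, 0.6255, 0, 0, 0.0854], [-0.02, 0.6255, 0, 0, 0.0854]]}}

```text
time_s: 25.78
eef_pos: [468.9, -308.8, 245.8]
orientation: [-3.139, 0.003, 0.001]
ft_force: [0.5, -0.5, 0.5]
finger_gap: 1.003
```

Emit:
{"method": "drive_tool", "body": {"motion": [[0, 0, 0.03, 0, 0.0854], [0, 0, 0.07, 0, 0.0854], [0, 0, 0.11, 0, 0.0854], [0, 0, 0.145, 0, 0.0854], [0, 0, 0.158, 0, 0.0854], [0, 0, 0.158, 0, 0.0854], [0, 0, 0.158, 0, 0.07], [0, 0, 0.158, 0, 0.062], [0, 0, 0.158, 0, 0.05], [0, 0, 0.158, 0, 0.04], [0, 0, 0.158, 0, 0.04], [0, 0, 0.158, 0, 0.04], [0, 0, 0.158, 0, 0.04], [0, 0, 0.158, 0, 0.04], [0, 0, 0.145, 0, 0.04], [0, 0, 0.115, 0, 0.04], [0, 0, 0.08, 0, 0.04], [0, 0, 0.04, 0, 0.04], [0, 0, 0.01, 0, 0.04], [0, 0, 0, 0, 0.04]]}}

```text
time_s: 27.45
eef_pos: [471.2, -312.8, 252.3]
orientation: [3.136, -0.008, -0.001]
ft_force: [1.5, -0.7, -2.8]
finger_gap: 0.697
```

Emit:
{"method": "drive_tool", "body": {"motion": [[0.003, -0.01, 0, 0, 0.04], [0.01, -0.034, 0, 0, 0.04], [0.02, -0.068, 0, 0, 0.04], [0.03, -0.102, 0, 0, 0.04], [0.04, -0.136, 0, 0, 0.04], [0.05, -0.17, 0, 0, 0.04], [0.06, -0.204, 0, 0, 0.04], [0.07, -0.238, 0, 0, 0.04], [0.08, -0.272, 0, 0, 0.04], [0.09, -0.306, 0, 0, 0.04], [0.1, -0.34, 0, 0, 0.04], [0.11, -0.374, 0, 0, 0.04], [0.119, -0.405, 0, 0, 0.04], [0.125, -0.428, 0, 0, 0.04], [0.1276, -0.438, 0, 0, 0.04], [0.1276, -0.438, 0.03, 0, 0.04], [0.1276, -0.438, 0.07, 0, 0.04], [0.1276, -0.438, 0.11, 0, 0.04], [0.1276, -0.438, 0.135, 0, 0.04], [0.1276, -0.438, 0.14, 0, 0.04]]}}

```text
time_s: 29.12
eef_pos: [590.7, 125.5, 100.3]
orientation: [3.137, 0.014, -0.0]
ft_force: [-1.6, -0.8, -4.8]
finger_gap: 0.697
```

Emit:
{"method": "drive_tool", "body": {"motion": [[0, 0, 0.002, 0, 0.04], [0, 0, 0.005, 0, 0.04], [0, 0, 0.008, 0, 0.04], [0, 0, 0.01, 0, 0.04], [0, 0, 0.01, 0, 0.04], [0, 0, 0.01, 0, 0.04]]}}

```text
time_s: 29.62
eef_pos: [598.5, 127.8, 99.0]
orientation: [-3.141, -0.003, -0.0]
ft_force: [0.3, -0.6, 1.8]
finger_gap: 0.691
```

Emit:
{"method": "drive_tool", "body": {"motion": [[0, 0, 0.001, 0, 0.04], [0, 0, 0.001, 0, 0.04], [0, 0, 0.001, 0, 0.062], [0, 0, 0.001, 0, 0.07], [0, 0, 0.001, 0, 0.0854], [0, 0, 0.001, 0, 0.0854], [0, 0, 0.001, 0, 0.0854], [0, 0, -0.02, 0, 0.0854], [0, 0, -0.06, 0, 0.0854], [0, 0, -0.1, 0, 0.0854], [0, 0, -0.14, 0, 0.0854], [0, 0, -0.15, 0, 0.0854], [0, 0, -0.15, 0, 0.0854]]}}

```text
time_s: 30.7
eef_pos: [599.8, 128.1, 251.5]
orientation: [-3.139, -0.008, -0.001]
ft_force: [0.9, 0.1, -1.0]
finger_gap: 0.999
```

Emit:
{"method": "drive_tool", "body": {"motion": [[-0.013, 0.025, 0, 0, 0.0854], [-0.03, 0.06, 0, 0, 0.0854], [-0.048, 0.095, 0, 0, 0.0854], [-0.066, 0.13, 0, 0, 0.0854], [-0.084, 0.165, 0, 0, 0.0854], [-0.102, 0.2, 0, 0, 0.0854], [-0.12, 0.235, 0, 0, 0.0854], [-0.138, 0.27, 0, 0, 0.0854], [-0.156, 0.305, 0, 0, 0.0854], [-0.174, 0.34, 0, 0, 0.0854], [-0.192, 0.375, 0, 0, 0.0854], [-0.208, 0.405, 0, 0, 0.0854], [-0.219, 0.427, 0, 0, 0.0854], [-0.2226, 0.4348, 0, 0, 0.0854], [-0.2226, 0.4348, 0, 0, 0.0854], [-0.2226, 0.4348, 0, 0, 0.0854], [-0.2226, 0.4348, 0, 0, 0.0854]]}}

```text
time_s: 32.12
eef_pos: [375.2, -305.2, 246.5]
orientation: [-3.14, 0.001, 0.003]
ft_force: [-0.9, 0.4, -0.1]
finger_gap: 1.004
```

Emit:
{"method": "drive_tool", "body": {"motion": [[0, 0, 0.03, 0, 0.0854], [0, 0, 0.07, 0, 0.0854], [0, 0, 0.11, 0, 0.0854], [0, 0, 0.145, 0, 0.0854], [0, 0, 0.158, 0, 0.0854], [0, 0, 0.158, 0, 0.0854], [0, 0, 0.158, 0, 0.07], [0, 0, 0.158, 0, 0.062], [0, 0, 0.158, 0, 0.05], [0, 0, 0.158, 0, 0.04], [0, 0, 0.158, 0, 0.04], [0, 0, 0.158, 0, 0.04], [0, 0, 0.158, 0, 0.04], [0, 0, 0.158, 0, 0.04], [0, 0, 0.145, 0, 0.04], [0, 0, 0.115, 0, 0.04], [0, 0, 0.08, 0, 0.04], [0, 0, 0.04, 0, 0.04], [0, 0, 0.01, 0, 0.04], [0, 0, 0, 0, 0.04]]}}

```text
time_s: 33.78
eef_pos: [375.6, -308.7, 251.4]
orientation: [3.137, -0.006, -0.001]
ft_force: [0.9, -0.4, -3.3]
finger_gap: 0.696
```

Emit:
{"method": "drive_tool", "body": {"motion": [[0.003, -0.01, 0, 0, 0.04], [0.011, -0.034, 0, 0, 0.04], [0.022, -0.068, 0, 0, 0.04], [0.033, -0.102, 0, 0, 0.04], [0.044, -0.136, 0, 0, 0.04], [0.055, -0.17, 0, 0, 0.04], [0.066, -0.204, 0, 0, 0.04], [0.077, -0.238, 0, 0, 0.04], [0.088, -0.272, 0, 0, 0.04], [0.099, -0.306, 0, 0, 0.04], [0.108, -0.335, 0, 0, 0.04], [0.114, -0.354, 0, 0, 0.04], [0.1155, -0.3594, 0.005, 0, 0.04], [0.1155, -0.3594, 0.03, 0, 0.04], [0.1155, -0.3594, 0.065, 0, 0.04], [0.1155, -0.3594, 0.1, 0, 0.04], [0.1155, -0.3594, 0.125, 0, 0.04], [0.1155, -0.3594, 0.137, 0, 0.04], [0.1155, -0.3594, 0.14, 0, 0.04], [0.1155, -0.3594, 0.14, 0, 0.04]]}}

```text
time_s: 35.45
eef_pos: [487.3, 51.4, 105.0]
orientation: [3.14, 0.006, -0.001]
ft_force: [0.0, -0.6, -3.6]
finger_gap: 0.694
```

Emit:
{"method": "drive_tool", "body": {"motion": [[0, 0, 0.002, 0, 0.04], [0, 0, 0.005, 0, 0.04], [0, 0, 0.008, 0, 0.04], [0, 0, 0.01, 0, 0.04], [0, 0, 0.01, 0, 0.04], [0, 0, 0.01, 0, 0.04]]}}

```text
time_s: 35.95
eef_pos: [490.5, 52.2, 98.7]
orientation: [-3.141, -0.002, -0.0]
ft_force: [-0.8, -0.6, 4.4]
finger_gap: 0.689
```

Emit:
{"method": "drive_tool", "body": {"motion": [[0, 0, 0, 0, 0.04], [0, 0, 0, 0, 0.062], [0, 0, 0, 0, 0.07], [0, 0, 0, 0, 0.0854], [0, 0, 0, 0, 0.0854], [0, 0, 0, 0, 0.0854], [0, 0, -0.02, 0, 0.0854], [0, 0, -0.06, 0, 0.0854], [0, 0, -0.1, 0, 0.0854], [0, 0, -0.14, 0, 0.0854], [0, 0, -0.15, 0, 0.0854], [0, 0, -0.15, 0, 0.0854]]}}

```text
time_s: 36.95
eef_pos: [492.6, 52.6, 250.9]
orientation: [-3.14, -0.008, -0.0]
ft_force: [0.1, 0.5, 0.5]
finger_gap: 0.999
```

Emit:
{"method": "drive_tool", "body": {"motion": [[0.005, 0.025, 0, 0, 0.0854], [0.012, 0.06, 0, 0, 0.0854], [0.02, 0.1, 0, 0, 0.0854], [0.028, 0.14, 0, 0, 0.0854], [0.036, 0.18, 0, 0, 0.0854], [0.045, 0.22, 0, 0, 0.0854], [0.053, 0.26, 0, 0, 0.0854], [0.061, 0.3, 0, 0, 0.0854], [0.068, 0.335, 0, 0, 0.0854], [0.073, 0.358, 0, 0, 0.0854], [0.0745, 0.3654, 0, 0, 0.0854], [0.0745, 0.3654, 0, 0, 0.0854], [0.0745, 0.3654, 0, 0, 0.0854], [0.0745, 0.3654, 0, 0, 0.0854]]}}

```text
time_s: 38.12
eef_pos: [564.2, -310.2, 246.2]
orientation: [-3.139, 0.002, 0.003]
ft_force: [0.2, -0.0, 0.4]
finger_gap: 0.996
```

Emit:
{"method": "drive_tool", "body": {"motion": [[0, 0, 0.03, 0, 0.0854], [0, 0, 0.07, 0, 0.0854], [0, 0, 0.11, 0, 0.0854], [0, 0, 0.145, 0, 0.0854], [0, 0, 0.158, 0, 0.0854], [0, 0, 0.158, 0, 0.0854], [0, 0, 0.158, 0, 0.07], [0, 0, 0.158, 0, 0.062], [0, 0, 0.158, 0, 0.05], [0, 0, 0.158, 0, 0.04], [0, 0, 0.158, 0, 0.04], [0, 0, 0.158, 0, 0.04], [0, 0, 0.158, 0, 0.04], [0, 0, 0.158, 0, 0.04], [0, 0, 0.145, 0, 0.04], [0, 0, 0.115, 0, 0.04], [0, 0, 0.08, 0, 0.04], [0, 0, 0.04, 0, 0.04], [0, 0, 0.01, 0, 0.04], [0, 0, 0, 0, 0.04]]}}

```text
time_s: 39.78
eef_pos: [566.6, -315.3, 254.0]
orientation: [3.137, -0.009, -0.001]
ft_force: [0.5, -1.0, -1.8]
finger_gap: 0.695
```

Emit:
{"method": "drive_tool", "body": {"motion": [[0, -0.01, 0, 0, 0.04], [0.001, -0.034, 0, 0, 0.04], [0.002, -0.068, 0, 0, 0.04], [0.003, -0.102, 0, 0, 0.04], [0.004, -0.136, 0, 0, 0.04], [0.005, -0.17, 0, 0, 0.04], [0.006, -0.204, 0, 0, 0.04], [0.0065, -0.235, 0, 0, 0.04], [0.0068, -0.256, 0, 0, 0.04], [0.0068, -0.2628, 0.005, 0, 0.04], [0.0068, -0.2628, 0.03, 0, 0.04], [0.0068, -0.2628, 0.065, 0, 0.04], [0.0068, -0.2628, 0.1, 0, 0.04], [0.0068, -0.2628, 0.125, 0, 0.04], [0.0068, -0.2628, 0.137, 0, 0.04], [0.0068, -0.2628, 0.14, 0, 0.04], [0.0068, -0.2628, 0.14, 0, 0.04]]}}

```text
time_s: 41.2
eef_pos: [570.2, -50.8, 106.1]
orientation: [3.141, 0.003, -0.001]
ft_force: [0.6, -0.6, -2.4]
finger_gap: 0.697
```

Emit:
{"method": "drive_tool", "body": {"motion": [[0, 0, 0.002, 0, 0.04], [0, 0, 0.005, 0, 0.04], [0, 0, 0.008, 0, 0.04], [0, 0, 0.01, 0, 0.04], [0, 0, 0.01, 0, 0.04], [0, 0, 0.01, 0, 0.04]]}}

```text
time_s: 41.7
eef_pos: [572.8, -50.5, 100.0]
orientation: [3.142, -0.003, -0.0]
ft_force: [-2.6, -0.2, 9.7]
finger_gap: 0.695
```

Release, rise, and retreat toward the robot's right for a clear view.

Emit:
{"method": "drive_tool", "body": {"motion": [[0, 0, 0, 0, 0.062], [0, 0, 0, 0, 0.07], [0, 0, 0, 0, 0.0854], [0, 0, 0, 0, 0.0854], [0, 0, 0, 0, 0.0854], [0, 0, -0.02, 0, 0.0854], [0, 0, -0.06, 0, 0.0854], [0, 0, -0.1, 0, 0.0854], [0, 0, -0.14, 0, 0.0854], [0, 0.02, -0.15, 0, 0.0854], [-0.01, 0.06, -0.15, 0, 0.0854], [-0.02, 0.1, -0.15, 0, 0.0854], [-0.03, 0.14, -0.15, 0, 0.0854], [-0.04, 0.18, -0.15, 0, 0.0854], [-0.05, 0.22, -0.15, 0, 0.0854], [-0.06, 0.26, -0.15, 0, 0.0854], [-0.06, 0.3, -0.15, 0, 0.0854], [-0.06, 0.32, -0.15, 0, 0.0854], [-0.06, 0.32, -0.15, 0, 0.0854], [-0.06, 0.32, -0.15, 0, 0.0854]]}}

```text
time_s: 43.37
eef_pos: [510.3, -371.9, 246.8]
orientation: [-3.141, 0.001, -0.004]
ft_force: [0.3, 0.5, -0.1]
finger_gap: 1.002
```

```bash
python3 - <<'E'
from h import *
t=cap('top','t9.png');s=cap('scene','s9.png');st=manip.state();print(st['eef_pos'],st['ft_force'],st['time_s'])
cv2.imwrite('pics/m9.png',np.hstack([cv2.resize(t['img'][150:290,140:370],(690,420))])[:,:,::-1])
cv2.imwrite('pics/s9z.png',cv2.resize(s['img'][120:260,250:480],(690,420))[:,:,::-1])
for n,p,z in [('b',(595.6,126.8),153),('y',(569.8,-51.2),153),('r',(488.5,51.4),153),('cup',(488,314.7),120)]:
    a=proj(t,[*p,z]);b=proj(s,[*p,z]);print(n,((a-[140,150])*3+1).round(),((b-[250,120])*3+1).round())
E
```

```text
[ 511.48405402 -368.61483555  246.79065372] [ 0.00632192 -0.16202687 -0.06040008] 43.4667
b [347. 130.] [356. 169.]
y [581. 153.] [139. 138.]
r [449. 265.] [269.  87.]
cup [114. 285.] [571. 133.]
```

View pics/m9.png

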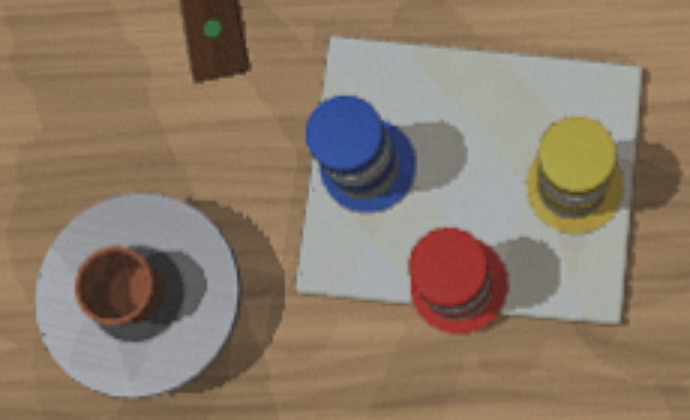

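View pics/s9z.png

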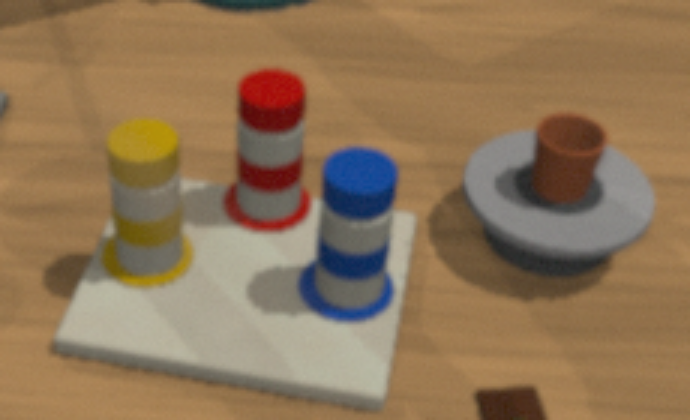

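```bash
python3 -c "
from plant import manip
print(manip.hand_in())"
```

```text
the job is handed in; nothing more can be done
None
```

The job is handed in, at about 43.5 s of robot time against the 144 s limit. `hand_in` gives no verdict, so what follows rests on my own checks.

**What I did:** I moved the yellow, red and blue jars to a row on the kiln shelf, then stood the cup on the dark disc. After that I put the blue, red and yellow jars back on their own mats. Each object was lowered until the wrist force showed contact before I released it. The fingers never went near the vase.

**Last checks, top and scene cameras:**
- **Upright and clear:** All three jars and the cup look upright, and the tool is clear of everything with its force near zero.
- **Red and blue jars:** Their lids appear within about 2 mm of the mat centres.
- **Yellow jar:** Its lid appears about 3–4 mm off its mat centre in both views. That is the largest disagreement, and it is inside the 14 mm limit.
- **Cup:** It appears within about 2 mm of the wheel's centre, against a 15 mm limit.
- **Vase:** The final pictures were cropped to the board and wheel, so I did not check the vase's position in them.

No check failed.

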